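# Chock the row of test vessels and click the lock knob

### The job

Lay the loose red-banded pressure vessel gently on its side in the white dock's trough, in the free space beside the two blue-banded ones and lined up with them, and let go. Then slide the orange chock up against the row until all three touch and cannot roll apart, and after that lock it by turning the black-barred knob on the sloping panel clockwise until its slip clutch clicks once: stop at the first click, never a second, and let go. Do not disturb the carton, the bottle or the spanner.

Things in the scene. Friction and masses are not known exactly. Their poses are not given: they have to be found in the camera images.
- dock: White fixed bench unit, 320 mm wide (sides at y=-155 and +165 mm), 275 mm deep, its front turned away from the robot (yaw 2.9 to 3.4). Origin on the bench; x towards the robot, y along the trough, z up. Front: a black-faced panel sloping at 30 degrees, from 25 mm high at x=-135 mm to 100 mm high at x=0; behind it a level trough centred on x=70 mm, floor at z=100 mm.
- chock (a joint): Travel of the orange chock in m: 0 = fully open (its pushing face at dock y=+115 mm), grows as it slides towards dock -y (face at 115 mm minus the travel). Starts at 0 to 0.025; against a closed row of three vessels it reads about 0.108. Slides stiffly (4 N, plus drag of 8 N per m/s) and stays where it is left.
- chock_grip (a point): In the upright orange fin on the chock: 14 mm thick (y), 44 mm long (x), its top 19 mm above this point, its foot 23 mm below on the chock's 30 mm high block. The chock's pushing face is 34 mm from here towards dock -y; axes as the dock's. Pinch it from above across y.
- collar (a joint): Angle of the white collar (90 mm disc under the knob) that the knob screws home, rad: grows clockwise as seen facing the panel, starts at 0.3 to 0.85, tight against its stop at 1.1. Light friction (0.04 N m).
- knob (a joint): Slip of the knob past the collar, rad: under 0.08 until the collar is at its stop, then torque rises (peak 0.15 to 0.22 N m at 0.13) and the clutch snaps over at 0.26: the click, torque drops. Rests at 0.52 after one click; second click at 0.79. Let go between 0.3 and 0.7, it settles at 0.52. The collar may run back 0.26 at the snap: harmless. No slip when turned backwards.
- knob_grip (a point): On the knob's axis, in its black grip bar: 60 mm long (x), 14 mm wide (y), top 10 mm above this point, foot 22 mm below on a grey disc 72 mm across; panel 42 mm below. z is the turning axis, out of the panel, leaning 30 degrees from vertical to dock -x. The point turns with the knob (clockwise = negative about z). The first click comes 0.45 to 1.1 rad from the start.
- trough (a point): Middle of the trough floor's width, on the floor, at the face of the fixed end stop (45 mm high); axes as the dock's. The trough runs from here to +y, between two lips 8 mm high, 53 mm either side (x); the orange chock closes its other end. Vessels lie in it with their axes along x, centres 22 mm above the floor.
- vessel_a_center (a point): Centre of a steel vessel with a blue band, 44 mm diameter, 90 mm long (axis = x), 0.45 kg, lying in the trough next to the end stop; free to roll.
- vessel_b_center (a point): Centre of the second blue-banded vessel, same size, lying in the trough beside the first, loosely spaced from it and free to roll.
- vessel_c_center (a point): Centre of the loose red-banded vessel, same size (44 mm diameter, 90 mm long, axis = x, 0.3 to 0.6 kg), lying on the white foam cradle, its centre 38 mm above the bench. In the trough its centre lies at dock z=122 mm.
- foam: Fixed white foam cradle, 110 mm (x, along the vessel) by 90 mm (y) by 28 mm high, with a groove 38 mm wide and 12 mm deep; origin under its centre on the bench, left or right of the dock.
- carton: Bystander: loose cardboard box 110 x 85 x 60 mm high, origin under its centre. On the other side of the dock from the foam.
- oil: Bystander: amber bottle, 56 mm diameter, 130 mm high, origin under its centre.
- spanner: Bystander: steel spanner 160 mm long lying on the bench.
Not all that is in view belongs to the job. What is shaped like the part that bears vessel_c_center but yellow is not meant.

How it is judged:
By the outcome, as a careful person would: the job done as asked, in the order asked, and still so for the second after the job is handed in, with the robot touching nothing.
It also fails if it takes over 72 s, if anything falls off the work surface, if the arm or the gripper's body presses on something with over 40 N, if the wrist force passes 120 N, or if a joint passes its speed limit or range.

### The arm

A 6-joint arm with a two-finger parallel gripper is mounted at the origin on the work surface. World frame = base frame: x ahead of the robot, y to its left, z up, the work surface at z = 0. Lengths are in m, angles in rad, forces in N, time in s.
With the tool pointing down it reaches from about 0.225 to 0.875 m from the base axis. Payload 3.4 kg.
Tool frame: the origin (TCP) lies between the finger pads; the fingertips stand 11 mm ahead of it and the grasp point (between the pads) lies 8 mm behind it; z points along the fingers, y is the line along which they close (so a half turn about z gives the same grasp; the last joint's range is limited). The gripper opens to 85 mm and grips with 20 to 120 N. Pads are 22 mm wide; open, the fingers measure 114 mm over their backs; the gripper's body (76 mm by 85 mm) begins 54 mm behind the grasp point. The pads swing forward as they close: fully open they stand 13 mm farther back than shut.
Start: joints at [-1.396, 0.276, 1.505, -0, 1.361, -0.121], TCP at [0.168, -0.55, 0.242] pointing down, gripper open.
Joint ranges: [-2.89, 2.89], [-0.75, 2.08], [0.22, 2.7], [-1.18, 4.32], [0.11, 2.71], [-2.7, 2.7]. Speed limits (rad/s): [2.57, 2.57, 3.14, 3.14, 3.14, 3.14].

### API

Orientations are given as a unit quaternion [w, x, y, z].
In Python, from rig import manip, imaging gives the robot as it stands. The module is installed in compiled form; this text tells all that it offers.
- The arm moves only by the tool jog_arm, never from a script. Its argument "deltas" is one flat list of numbers, 7 for each row, row after row: the turn, a rotation vector about the world's x, y, z in degrees, then the shift along the world's x, y, z in mm, then the opening, from 0 (shut) to 1 (fully open). In form: [ax, ay, az, tx, ty, tz, gripper, ax, ay, az, tx, ty, tz, gripper, ...]. A call has 1 to 20 rows; each row is the pose to reach, as a shift and turn from the pose commanded when the call began; what a row does not reach only later rows make up. A row lasts 1/10 s, in which the tool goes at most 50 mm and 8.59 degrees, less where a joint would pass 70% of its speed; a pose out of reach is approached as far as the arm can. A call with a gripper value outside its range is refused whole. The fingers move at their own pace and stop on an object; "grip_force" is the grip in N (left out, the last holds). Time passes only in rows, so rows that repeat a pose let the fingers close. It gives the time, the measured TCP pose, the force, the opening and the grip force at its end, in the units of the state.
- manip.get_state(): the state, without advancing time (a new reading comes with each control period).
- imaging.get_image(name): name is "scene" or "top" or "wrist"; returns the picture (384x512x3 uint8, blue, green, red); there is no depth.
- imaging.calibration(name): a dict with "mtx" (3x3 intrinsics, pixels), "cam_to_world" (4x4, takes a point from camera to world coordinates). Camera axes: x right, y down, z forward; pixel columns grow to the right and rows downward; lengths in m; the calibration is good to about 2 mm. The wrist camera is an equidistant fisheye: a pixel r from the principal point sees the ray r / f radians off the axis. A picture is of the moment at which its call begins: read the wrist's pose just before it. calibration takes no time and is no camera call; for the wrist camera it gives the pose at the moment of the call.
- manip.sign_off(): hands the job in; it is judged then, once.
The state is a dict: "clock": time; "qpos": joint angles; "qd": joint speeds; "effort": joint torques, N m; "position": TCP position; "ee_rot": TCP orientation; "contact_force": force on the tool from outside, world axes, zero at the start; "moment": the same for the moment, N m; "width": finger opening in m; "gripper_force": force on a finger pad.
Only numpy, scipy, OpenCV 4.12 (cv2) and the standard library are available. Lean on these libraries where they do the work, as an engineer would, in place of code of your own. Each camera call takes 0.05 s, during which the arm holds its last target. There are 200 camera calls.

## Working session

There is one attempt and no reset: what is moved stays moved. The work goes in short steps, Python scripts to look and compute and a tool call to move; the robot and the scene stay as the last step left them, time stands still between calls to the robot, and variables do not carry over. Pictures are saved under pics/ and viewed, at most 10 in all, crops included, and the job is handed in when it is done.

Besides the shell and the picture viewer there is one more tool, called after "Call:" as name(argument=value, ...) on one line, values as JSON. jog_arm: Moves the arm, as the interface text tells. Its arguments: {"type":"object","properties":{"deltas":{"type":"array"},"grip_force":{"type":"number"}},"required":["deltas"]}

```bash
mkdir -p pics; python3 - <<'E'
from rig import manip, imaging
import cv2, numpy as np
print(manip.get_state())
for n in("scene","top"):
    im=imaging.get_image(n); cv2.imwrite(f"pics/{n}0.png",im)
    c=imaging.calibration(n); print(n,np.round(c["mtx"],2).tolist(),np.round(c["cam_to_world"],4).tolist())
a=cv2.imread("pics/top0.png")
cv2.imwrite("pics/top0b.png",cv2.resize(a,(800,600),interpolation=cv2.INTER_CUBIC))
E
```

```text
{'clock': 0.0, 'qpos': array([-1.39597447e+00,  2.76594619e-01,  1.50612343e+00,  3.92016837e-05,
        1.36069046e+00, -1.21054531e-01]), 'qd': array([ 0.00097428,  0.00055247, -0.00172907,  0.00145052, -0.00150206,
        0.0001639 ]), 'effort': array([ 1.64117871e-03, -4.16761065e+01, -2.45804662e+01, -1.34017068e-04,
        1.08609907e-02,  9.19201398e-06]), 'position': array([ 0.167548  , -0.54952632,  0.24144377]), 'ee_rot': array([-9.08119373e-04,  9.89077285e-01,  1.47395043e-01, -5.24645504e-06]), 'contact_force': array([ 0.9006824 ,  0.10666007, -0.21190726]), 'moment': array([-0.01962424, -0.07228255, -0.03339092]), 'gripper_force': 0.0, 'width': 0.08543078399078818}
scene [[374.88, 0.0, 257.97], [0.0, 374.88, 189.16], [0.0, 0.0, 1.0]] [[0.7577, 0.4158, -0.503, 1.068], [0.6524, -0.5043, 0.5657, -0.7283], [-0.0184, -0.7568, -0.6534, 0.8781], [0.0, 0.0, 0.0, 1.0]]
top [[471.57, 0.0, 257.33], [0.0, 471.57, 184.23], [0.0, 0.0, 1.0]] [[-0.018, -0.9959, 0.0892, 0.383], [-0.9997, 0.0195, 0.0159, -0.0662], [-0.0175, -0.0889, -0.9959, 1.4941], [0.0, 0.0, 0.0, 1.0]]
```

View pics/top0b.png

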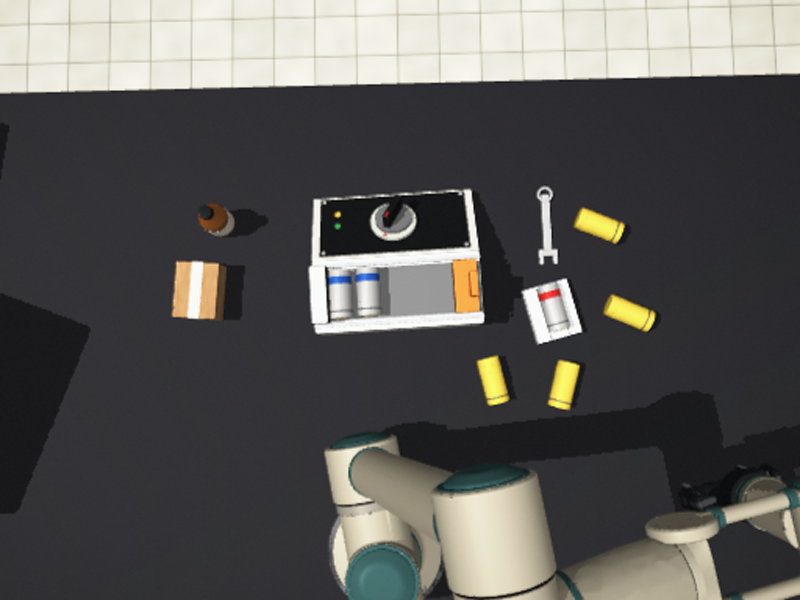

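View pics/scene0.png

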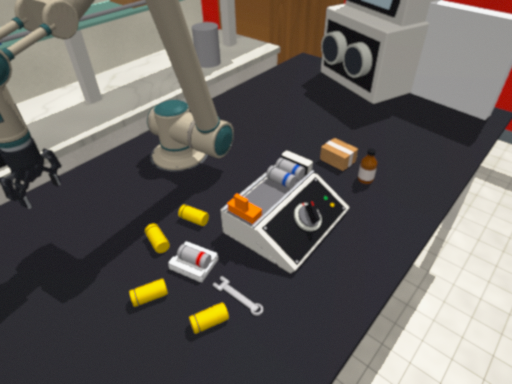

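The top view (800x600) shows the dock at (395,262) and blue-banded vessels at (341,292) and (368,290). The orange chock is at (468,286) and the knob at (393,220). 

Candidates for the loose vessel are the red-banded one on the white foam (553,308) and four plain yellow ones at (599,225), (630,313), (492,380) and (564,385). The red-banded one fits, being the only one with a red band and a cradle. I'll confirm it in a crop and measure.

```bash
cat > h.py <<'E'
import numpy as np, cv2
from rig import manip, imaging
def ray(cal,uv,fish=False):
    K=cal["mtx"];T=np.array(cal["cam_to_world"])
    p=np.array([(uv[0]-K[0][2])/K[0][0],(uv[1]-K[1][2])/K[1][1]])
    if fish:
        r=np.hypot(*p); s=np.sin(r)/r if r>1e-9 else 1.
        d=np.array([p[0]*s,p[1]*s,np.cos(r)])
    else: d=np.array([*p,1.])
    return T[:3,3],T[:3,:3]@d
def onz(cal,uv,z,fish=False):
    o,d=ray(cal,uv,fish); return o+d*(z-o[2])/d[2]
def proj(cal,P,fish=False):
    T=np.linalg.inv(cal["cam_to_world"]);K=cal["mtx"]
    q=T[:3,:3]@np.array(P)+T[:3,3]
    if fish:
        h=np.hypot(q[0],q[1]);t=np.arctan2(h,q[2]);v=q[:2]/max(h,1e-9)*t
    else: v=q[:2]/q[2]
    return np.array([v[0]*K[0][0]+K[0][2],v[1]*K[1][1]+K[1][2]])
def tri(c1,u1,c2,u2):
    o,d=ray(c1,u1);p,e=ray(c2,u2);d=d/np.linalg.norm(d);e=e/np.linalg.norm(e)
    s=np.linalg.lstsq(np.c_[d,-e],p-o,rcond=None)[0]
    a,b=o+s[0]*d,p+s[1]*e
    return (a+b)/2,np.linalg.norm(a-b)
def blobs(im,lo,hi,amin=8,roi=None):
    m=cv2.inRange(cv2.cvtColor(im,cv2.COLOR_BGR2HSV),np.array(lo),np.array(hi))
    if roi:
        k=np.zeros_like(m);k[roi[1]:roi[3],roi[0]:roi[2]]=1;m=m*k
    c,_=cv2.findContours(m,cv2.RETR_EXTERNAL,cv2.CHAIN_APPROX_NONE)
    return sorted([x for x in c if cv2.contourArea(x)>=amin],key=cv2.contourArea,reverse=True)
E
python3 - <<'E'
from h import *
im=cv2.imread("pics/top0.png");c=imaging.calibration("top")
def rep(n,bs,z,k=3):
    for b in bs[:k]:
        r=cv2.minAreaRect(b);bx=cv2.boxPoints(r)
        print(n,"px",np.round(r[0],1),"A",cv2.contourArea(b),np.round(onz(c,r[0],z)[:2],4),"box",[np.round(onz(c,p,z)[:2]*1000).tolist() for p in bx])
rep("red",blobs(im,(0,120,90),(8,255,255),5,(335,170,375,225)),.06,2)
rep("blue",blobs(im,(100,120,60),(130,255,255)),.144)
rep("orange",blobs(im,(8,150,120),(20,255,255),20,(280,155,315,210)),.13)
rep("foam",blobs(im,(0,0,120),(180,60,255),100,(330,175,376,222)),.028)
rep("dock",blobs(im,(0,0,120),(180,60,255),100,(190,115,320,220)),.108)
rep("panel",blobs(im,(0,0,0),(180,90,45),300,(203,122,304,166)),.06)
a=cv2.resize(im[100:235,190:390],(800,540),interpolation=cv2.INTER_CUBIC);cv2.imwrite("pics/crop1.png",a)
E
```

```text
red px [351.1 188.3] A 44.0 [ 0.4935 -0.3282] box [[494.0, -306.0], [505.0, -347.0], [493.0, -350.0], [482.0, -309.0]]
blue px [217. 179.] A 44.0 [0.5213 0.0713] box [[528.0, 91.0], [527.0, 51.0], [515.0, 51.0], [516.0, 92.0]]
blue px [235. 177.] A 43.5 [0.5261 0.0193] box [[532.0, 39.0], [531.0, -1.0], [520.0, -1.0], [521.0, 40.0]]
orange px [297.8 182.3] A 464.5 [ 0.5086 -0.1621] box [[556.0, -137.0], [558.0, -183.0], [462.0, -187.0], [459.0, -142.0]]
foam px [352.9 198.7] A 1020.0 [ 0.4633 -0.3385] box [[506.0, -279.0], [530.0, -370.0], [421.0, -397.0], [397.0, -307.0]]
dock px [251.5 166.8] A 4967.5 [ 0.5594 -0.0279] box [[682.0, 143.0], [697.0, -186.0], [439.0, -196.0], [424.0, 128.0]]
dock px [251. 142.] A 264.5 [ 0.6337 -0.0275] box [[668.0, 14.0], [666.0, -70.0], [600.0, -69.0], [601.0, 15.0]]
panel px [251.1 142.7] A 3075.5 [ 0.6403 -0.0266] box [[688.0, 122.0], [702.0, -169.0], [593.0, -174.0], [579.0, 116.0]]
```

View pics/crop1.png

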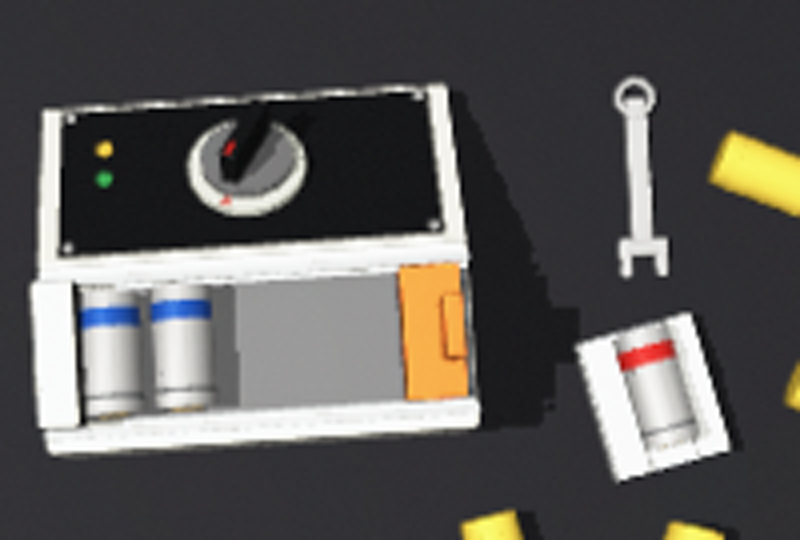

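The crop confirms the red-banded vessel on the foam at crop (655,385), which is px (354,196). The dock's yaw is about π+0.048. I'll move above the vessel and look with the wrist camera.

Call:
jog_arm(deltas=[0,0,-2,290,210,0,1,0,0,-2,290,210,0,1,0,0,-2,290,210,0,1,0,0,-2,290,210,0,1,0,0,-2,290,210,0,1,0,0,-2,290,210,0,1,0,0,-2,290,210,0,1,0,0,-2,290,210,0,1,0,0,-2,290,210,0,1,0,0,-2,290,210,0,1])

```text
clock: 1.1
position: [0.4567, -0.3405, 0.2419]
ee_rot: [-0.0, 0.992, 0.13, -0.001]
contact_force: [-0.6, -0.4, -0.2]
width: 0.0855
gripper_force: 0.0
```

```bash
python3 - <<'E'
from h import *
s=manip.get_state();c=imaging.calibration("wrist");im=imaging.get_image("wrist");cv2.imwrite("pics/w1.png",im)
print(s["clock"],s["position"],s["ee_rot"]);print(np.round(c["mtx"],1).tolist(),np.round(c["cam_to_world"],3).tolist())
def rep(n,bs,z,k=3):
    for b in bs[:k]:
        r=cv2.minAreaRect(b);bx=cv2.boxPoints(r)
        print(n,"px",np.round(r[0],1),"A",cv2.contourArea(b),np.round(onz(c,r[0],z,1)[:2],4),"box",[np.round(onz(c,p,z,1)[:2]*1000).tolist() for p in bx])
rep("red",blobs(im,(0,120,90),(8,255,255),30),.058)
rep("white",blobs(im,(0,0,120),(180,60,255),500),.028)
rep("orange",blobs(im,(8,150,120),(20,255,255),50),.13)
rep("blue",blobs(im,(100,120,60),(130,255,255)),.144)
E
```

```text
1.1 [ 0.45674418 -0.34046489  0.24192984] [-1.28033792e-05  9.91503652e-01  1.30076502e-01 -7.82458645e-04]
[[297.3, 0.0, 253.7], [0.0, 297.3, 192.3], [0.0, 0.0, 1.0]] [[0.257, -0.93, -0.262, 0.523], [-0.966, -0.248, -0.069, -0.323], [-0.0, 0.271, -0.963, 0.373], [0.0, 0.0, 0.0, 1.0]]
red px [254. 137.] A 390.0 [ 0.4959 -0.3306] box [[497.0, -311.0], [507.0, -347.0], [495.0, -351.0], [485.0, -314.0]]
white px [76. 81.] A 18176.5 [ 0.5142 -0.0878] box [[630.0, 119.0], [631.0, -167.0], [434.0, -218.0], [374.0, 49.0]]
white px [253.5 160. ] A 6862.0 [ 0.4669 -0.3377] box [[508.0, -281.0], [531.0, -367.0], [424.0, -398.0], [400.0, -307.0]]
white px [284.2  41.3] A 1360.5 [ 0.6117 -0.3356] box [[558.0, -319.0], [669.0, -316.0], [670.0, -353.0], [559.0, -355.0]]
orange px [83.3 88.7] A 4570.5 [ 0.5108 -0.1674] box [[461.0, -133.0], [561.0, -131.0], [557.0, -193.0], [464.0, -197.0]]
```

View pics/w1.png

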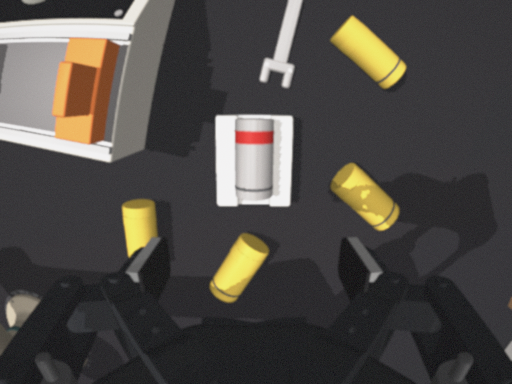

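The wrist view shows the red vessel in its cradle, spanning u 235–273 and v 117–200, axis aligned with the image column. The chock fin is at upper left, around (70,90).

```bash
python3 - <<'E'
from h import *
c=imaging.calibration("wrist")
for z in(.04,.06):
  for p in((254.3,117),(254.3,137),(254,200),(235,160),(273,160)):
    print(z,p,np.round(onz(c,p,z,1)*1000))
im=cv2.imread("pics/w1.png");print(im[105:212:2,254].sum(1))
t=imaging.calibration("top");print("top mid",np.round(onz(t,(353.75,196.25),.055),4))
E
```

```text
0.04 (254.3, 117) [ 516. -326.   40.]
0.04 (254.3, 137) [ 494. -332.   40.]
0.04 (254, 200) [ 423. -350.   40.]
0.04 (235, 160) [ 463. -317.   40.]
0.04 (273, 160) [ 474. -359.   40.]
0.06 (254.3, 117) [ 516. -326.   60.]
0.06 (254.3, 137) [ 496. -331.   60.]
0.06 (254, 200) [ 429. -349.   60.]
0.06 (235, 160) [ 467. -318.   60.]
0.06 (273, 160) [ 477. -357.   60.]
[178 173 179 177 232 634 697 569 664 667 665 664 659 558 381 371 369 368
 365 450 622 656 654 657 651 651 652 653 651 648 650 652 650 650 649 649
 649 646 646 648 650 643 476 446 628 642 639 646 711 688 233 175 185 183]
top mid [ 0.4694 -0.3363  0.055 ]
```

Call:
jog_arm(deltas=[0,0,0,15,3,-50,1,0,0,0,15,3,-100,1,0,0,0,15,3,-140,1,0,0,0,15,3,-175,1,0,0,0,15,3,-195,1,0,0,0,15,3,-202,1,0,0,0,15,3,-202,0.8,0,0,0,15,3,-202,0.4,0,0,0,15,3,-202,0.2,0,0,0,15,3,-202,0.2,0,0,0,15,3,-202,0.2,0,0,0,15,3,-202,0.2], grip_force=45)

```text
clock: 2.35
position: [0.4725, -0.3361, 0.0424]
ee_rot: [-0.0, 0.992, 0.13, 0.0]
contact_force: [-1.3, 3.1, 5.5]
width: 0.0426
gripper_force: 46.9
```

```bash
python3 - <<'E'
from h import *
s=manip.get_state();print(s["contact_force"],s["width"],s["gripper_force"],s["position"])
E
```

```text
[-1.28518817  3.10366094  5.4743299 ] 0.04262476699396501 46.86939060688019 [ 0.47250277 -0.33612586  0.04235721]
```

Call:
jog_arm(deltas=[0,0,0,0,0,20,0.2,0,0,0,0,0,60,0.2,0,0,0,0,0,110,0.2,0,0,-4,-5,20,150,0.2,0,0,-8,-10,60,190,0.2,0,0,-12,-20,105,220,0.2,0,0,-12,-20,150,240,0.2,0,0,-12,-20,195,240,0.2,0,0,-12,-20,235,240,0.2,0,0,-12,-20,265,240,0.2,0,0,-12,-20,275,240,0.2,0,0,-12,-20,275,240,0.2,0,0,-12,-20,275,240,0.2])

```text
clock: 3.65
position: [0.4525, -0.0628, 0.2804]
ee_rot: [0.001, 1.0, 0.026, 0.0]
contact_force: [0.8, -0.1, -5.2]
width: 0.0423
gripper_force: 48.6
```

```bash
python3 - <<'E'
from h import *
s=manip.get_state();c=imaging.calibration("wrist");im=imaging.get_image("wrist");cv2.imwrite("pics/w2.png",im)
np.save("w2c.npy",c["cam_to_world"])
print(s["clock"],s["position"],s["ee_rot"],s["width"],s["contact_force"])
def rep(n,bs,z,k=3):
    for b in bs[:k]:
        r=cv2.minAreaRect(b);bx=cv2.boxPoints(r)
        print(n,"px",np.round(r[0],1),"A",cv2.contourArea(b),np.round(onz(c,r[0],z,1)[:2],4),"box",[np.round(onz(c,p,z,1)[:2]*1000).tolist() for p in bx])
rep("orange",blobs(im,(8,150,120),(20,255,255),50),.13)
rep("blue",blobs(im,(100,120,60),(130,255,255)),.144)
E
```

```text
3.65 [ 0.45250652 -0.06284131  0.28041402] [7.87436055e-04 9.99665938e-01 2.58338985e-02 5.40693908e-05] 0.042264965954820516 [ 0.78166672 -0.13687567 -5.18016573]
orange px [362. 130.] A 4673.0 [ 0.5109 -0.1673] box [[555.0, -133.0], [563.0, -196.0], [465.0, -208.0], [461.0, -141.0]]
blue px [169.5 101.4] A 511.5 [0.5277 0.0172] box [[533.0, 39.0], [535.0, -3.0], [523.0, -4.0], [521.0, 38.0]]
blue px [121.3 106.6] A 470.5 [0.5238 0.0661] box [[529.0, 91.0], [531.0, 45.0], [519.0, 43.0], [516.0, 89.0]]
```

View pics/w2.png

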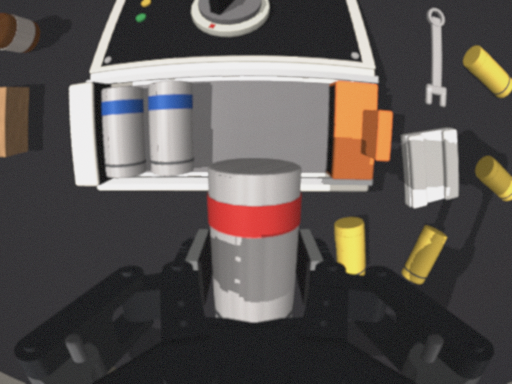

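The wrist view shows the vessel held with its red band on the far side, as the blue ones have. Vessel A is at u 103–145, B at u 150–193 (v 81–173). The chock block spans u 334–377 with its fin to the right, (366–392, 110–160).

```bash
python3 - <<'E'
from h import *
c=imaging.calibration("wrist");c["cam_to_world"]=np.load("w2c.npy")
print(np.round(c["cam_to_world"],3).tolist())
Q=lambda n,p,z:print(n,p,z,np.round(onz(c,p,z,1)*1000)[:2])
Q("Afar",(123,86),.140);Q("Anear",(126,177),.140);Q("A L",(103,130),.125);Q("A R",(147,130),.13)
Q("Bfar",(169,81),.14);Q("Bnear",(172,173),.14);Q("B L",(150,125),.13);Q("B R",(194,125),.122)
Q("chock TL",(334,82),.13);Q("chock BL",(332,178),.13);Q("chock TR",(378,81),.13);Q("chock BR",(373,180),.13)
Q("fin TR",(390,109),.172);Q("fin BR",(391,160),.172);Q("fin TL",(376,109),.172);Q("fin BL",(376,161),.172)
Q("dock backL",(88,188),.108);Q("dock backR",(370,190),.108)
Q("stop",(103,180),.145);Q("stop far",(97,84),.145)
im=cv2.imread("pics/w2.png")
cv2.imwrite("pics/crop2.png",cv2.resize(im[60:200,320:420],(700,980*560//784),interpolation=cv2.INTER_CUBIC)[:600])
t=cv2.imread("pics/top0.png")
E
```

```text
[[0.051, -0.962, -0.269, 0.52], [-0.999, -0.049, -0.015, -0.06], [0.001, 0.269, -0.963, 0.412], [0.0, 0.0, 0.0, 1.0]]
Afar (123, 86) 0.14 [544.  67.]
Anear (126, 177) 0.14 [454.  64.]
A L (103, 130) 0.125 [500.  97.]
A R (147, 130) 0.13 [500.  44.]
Bfar (169, 81) 0.14 [547.  20.]
Bnear (172, 173) 0.14 [460.  15.]
B L (150, 125) 0.13 [505.  41.]
B R (194, 125) 0.122 [505.  -2.]
chock TL (334, 82) 0.13 [ 555. -135.]
chock BL (332, 178) 0.13 [ 461. -141.]
chock TR (378, 81) 0.13 [ 562. -181.]
chock BR (373, 180) 0.13 [ 461. -186.]
fin TR (390, 109) 0.172 [ 533. -176.]
fin BR (391, 160) 0.172 [ 489. -182.]
fin TL (376, 109) 0.172 [ 532. -163.]
fin BL (376, 161) 0.172 [ 487. -168.]
dock backL (88, 188) 0.108 [431. 131.]
dock backR (370, 190) 0.108 [ 445. -194.]
stop (103, 180) 0.145 [451.  89.]
stop far (97, 84) 0.145 [547.  93.]
```

View pics/crop2.png

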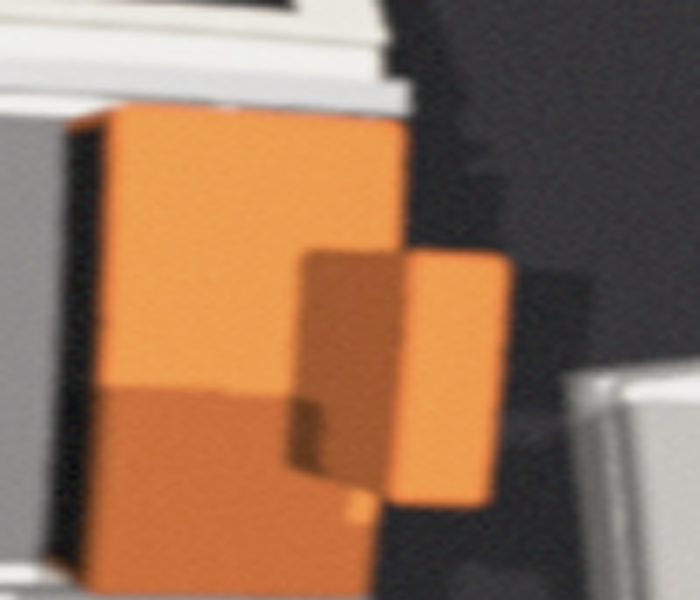

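Call:
jog_arm(deltas=[0,0,-0.3,40,3,0,0.2,0,0,-0.3,52,3,-30,0.2,0,0,-0.3,52,3,-70,0.2,0,0,-0.3,52,3,-105,0.2,0,0,-0.3,52,3,-130,0.2,0,0,-0.3,52,3,-143,0.2,0,0,-0.3,52,3,-148,0.2,0,0,-0.3,52,3,-150,0.2,0,0,-0.3,52,3,-150,0.2,0,0,-0.3,52,3,-150,0.2])

```text
clock: 4.7
position: [0.5055, -0.0596, 0.1313]
ee_rot: [0.0, 1.0, 0.023, 0.001]
contact_force: [-0.3, 0.9, -4.8]
width: 0.0421
gripper_force: 48.4
```

Call:
jog_arm(deltas=[0,0,0,0,0,-1,0.2,0,0,0,0,0,-2,0.2,0,0,0,0,0,-3,0.2,0,0,0,0,0,-3,0.2])

```text
clock: 5.1
position: [0.5045, -0.0589, 0.1273]
ee_rot: [0.0, 1.0, 0.023, -0.0]
contact_force: [0.3, -0.9, -5.2]
width: 0.042
gripper_force: 48.4
```

Call:
jog_arm(deltas=[0,0,0,0,0,-1,0.2,0,0,0,0,0,-2,0.2,0,0,0,0,0,-2,0.2])

```text
clock: 5.4
position: [0.5047, -0.059, 0.1261]
ee_rot: [0.0, 1.0, 0.023, 0.0]
contact_force: [-1.4, -0.2, 2.4]
width: 0.042
gripper_force: 49.4
```

Call:
jog_arm(deltas=[0,0,0,0,0,0,0.55,0,0,0,0,0,0,0.6,0,0,0,0,0,0,0.7,0,0,0,0,0,0,0.7,0,0,0,0,0,15,0.7,0,0,0,0,0,40,0.7,0,0,0,0,0,80,0.6,0,0,0,5,-40,120,0.6,0,0,0,5,-85,120,0.6,0,0,0,5,-114,120,0.6,0,0,0,5,-114,120,0.6,0,0,0,5,-114,120,0.6])

```text
clock: 6.6
position: [0.5094, -0.1732, 0.245]
ee_rot: [-0.001, 1.0, 0.022, -0.0]
contact_force: [0.6, -0.0, 0.7]
width: 0.0513
gripper_force: 0.0
```

```bash
python3 - <<'E'
from h import *
s=manip.get_state();c=imaging.calibration("wrist");im=imaging.get_image("wrist");cv2.imwrite("pics/w3.png",im);np.save("w3c.npy",c["cam_to_world"])
print(s["clock"],s["position"],s["ee_rot"],s["width"],np.round(s["contact_force"],1))
def rep(n,bs,z,k=3):
    for b in bs[:k]:
        r=cv2.minAreaRect(b);print(n,np.round(r[0],1),cv2.contourArea(b),np.round(onz(c,r[0],z,1)[:2],4))
rep("orange",blobs(im,(8,150,120),(20,255,255),50),.13)
rep("blue",blobs(im,(100,120,60),(130,255,255)),.144)
rep("red",blobs(im,(0,120,90),(8,255,255),30),.144)
E
```

```text
6.6 [ 0.5093754  -0.17322416  0.2450008 ] [-5.09422164e-04  9.99751764e-01  2.22729480e-02 -2.56920194e-04] 0.051307679117615974 [ 0.6 -0.   0.7]
orange [238.5 186.5] 5190.0 [ 0.5131 -0.1602]
blue [ 43.5 168.1] 824.5 [0.5276 0.029 ]
red [130. 167.] 614.0 [ 0.5299 -0.0682]
red [92.5 39. ] 39.5 [ 0.6423 -0.0297]
```

View pics/w3.png

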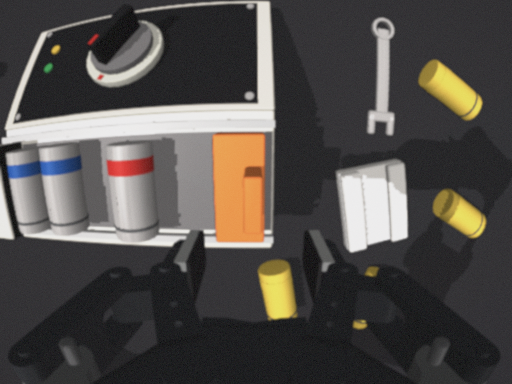

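C lies level and parallel in the trough next to B, with its red band at (130,167), and the chock fin is at (253,200) below the tool. I'll pinch the fin.

Call:
jog_arm(deltas=[0,0,0,0,0,-40,0.6,0,0,0,0,0,-75,0.6,0,0,0,0,0,-92,0.6,0,0,0,0,0,-97,0.6,0,0,0,0,0,-97,0.4,0,0,0,0,0,-97,0.2,0,0,0,0,0,-97,0.05,0,0,0,0,0,-97,0.05,0,0,0,0,0,-97,0.05,0,0,0,0,0,-97,0.05], grip_force=40)

```text
clock: 7.65
position: [0.5106, -0.1729, 0.1498]
ee_rot: [0.0, 1.0, 0.023, 0.001]
contact_force: [0.6, 2.7, 6.2]
width: 0.0132
gripper_force: 41.2
```

Call:
jog_arm(deltas=[0,0,0,0,4,0,0.05,0,0,0,0,11,0,0.05,0,0,0,-1,19,0,0.05,0,0,0,-1,27,0,0.05,0,0,0,-2,35,0,0.05,0,0,0,-2,43,0,0.05,0,0,0,-2,50,0,0.05,0,0,0,-2.5,55,0,0.05,0,0,0,-3,60,0,0.05,0,0,0,-3,65,0,0.05,0,0,0,-3,70,0,0.05,0,0,0,-3.5,75,0,0.05,0,0,0,-3.5,79,0,0.05,0,0,0,-4,83,0,0.05,0,0,0,-4,86,0,0.05,0,0,0,-4,88,0,0.05,0,0,0,-4,88,0,0.05])

```text
clock: 9.35
position: [0.5067, -0.0861, 0.1498]
ee_rot: [0.001, 1.0, 0.023, 0.002]
contact_force: [-0.4, -3.1, 7.3]
width: 0.0132
gripper_force: 41.3
```

Call:
jog_arm(deltas=[0,0,0,0,1,0,0.05,0,0,0,0,2,0,0.05,0,0,0,0,3,0,0.05,0,0,0,0,4,0,0.05])

```text
clock: 9.75
position: [0.5065, -0.0826, 0.1498]
ee_rot: [0.002, 1.0, 0.023, 0.001]
contact_force: [-0.7, -4.5, 7.2]
width: 0.0138
gripper_force: 41.2
```

Call:
jog_arm(deltas=[0,0,0,0,1,0,0.05,0,0,0,0,2,0,0.05])

```text
clock: 9.95
position: [0.5064, -0.0806, 0.1498]
ee_rot: [0.002, 1.0, 0.023, 0.001]
contact_force: [-0.0, -4.3, 7.4]
width: 0.0136
gripper_force: 41.3
```

Baseline sliding force is about 4 N. I'll continue in small steps until it rises.

Call:
jog_arm(deltas=[0,0,0,0,1,0,0.05,0,0,0,0,2,0,0.05])

```text
clock: 10.15
position: [0.5063, -0.0786, 0.1498]
ee_rot: [0.002, 1.0, 0.023, 0.001]
contact_force: [-1.5, -4.9, 8.0]
width: 0.0137
gripper_force: 41.3
```

Call:
jog_arm(deltas=[0,0,0,0,1,0,0.05,0,0,0,0,2,0,0.05])

```text
clock: 10.35
position: [0.5063, -0.077, 0.1498]
ee_rot: [0.002, 1.0, 0.023, 0.001]
contact_force: [-0.3, -6.2, 7.6]
width: 0.0134
gripper_force: 41.3
```

Call:
jog_arm(deltas=[0,0,0,0,1,0,0.05,0,0,0,0,2,0,0.05])

```text
clock: 10.55
position: [0.5062, -0.0749, 0.1498]
ee_rot: [0.002, 1.0, 0.023, 0.001]
contact_force: [-2.5, -5.5, 8.1]
width: 0.0136
gripper_force: 41.4
```

Call:
jog_arm(deltas=[0,0,0,0,1,0,0.05,0,0,0,0,2,0,0.05])

```text
clock: 10.75
position: [0.5061, -0.0729, 0.1498]
ee_rot: [0.002, 1.0, 0.023, 0.001]
contact_force: [-2.7, -5.6, 8.4]
width: 0.0137
gripper_force: 41.4
```

Call:
jog_arm(deltas=[0,0,0,0,1,0,0.05,0,0,0,0,1.5,0,0.05])

```text
clock: 10.95
position: [0.506, -0.0712, 0.1498]
ee_rot: [0.002, 1.0, 0.023, 0.001]
contact_force: [-2.3, -4.0, 7.5]
width: 0.0133
gripper_force: 41.4
```

Call:
jog_arm(deltas=[0,0,0,0,1,0,0.05,0,0,0,0,2,0,0.05])

```text
clock: 11.15
position: [0.506, -0.0695, 0.1498]
ee_rot: [0.002, 1.0, 0.023, 0.001]
contact_force: [-3.1, -5.1, 8.1]
width: 0.0134
gripper_force: 41.4
```

Call:
jog_arm(deltas=[0,0,0,0,1,0,0.05,0,0,0,0,1.5,0,0.05])

```text
clock: 11.35
position: [0.506, -0.069, 0.1498]
ee_rot: [0.003, 1.0, 0.024, 0.001]
contact_force: [-2.6, -9.5, 7.5]
width: 0.0133
gripper_force: 41.2
```

```bash
python3 - <<'E'
from h import *
s=manip.get_state();c=imaging.calibration("wrist");im=imaging.get_image("wrist");cv2.imwrite("pics/w4.png",im)
print(s["clock"],s["position"],np.round(s["contact_force"],1))
E
```

```text
11.35 [ 0.50596653 -0.06899668  0.14980181] [-2.6 -9.5  7.5]
```

View pics/w4.png

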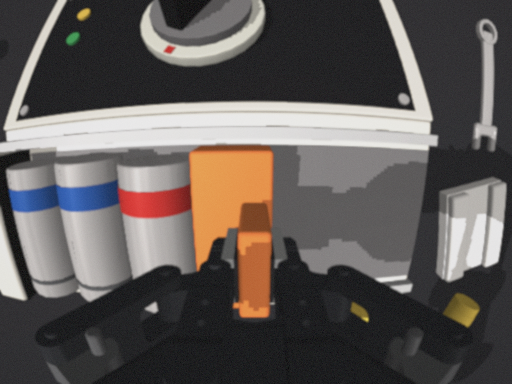

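The row is closed: A, B, C and the chock touch in the picture and the force is rising. I'll press a touch more.

Call:
jog_arm(deltas=[0,0,0,0,1,0,0.05,0,0,0,0,1,0,0.05])

```text
clock: 11.6
position: [0.5059, -0.0677, 0.1498]
ee_rot: [0.003, 1.0, 0.023, 0.001]
contact_force: [-1.9, -8.1, 6.4]
width: 0.0131
gripper_force: 41.2
```

Call:
jog_arm(deltas=[0,0,0,0,0.7,0,0.05,0,0,0,0,1.5,0,0.05])

```text
clock: 11.8
position: [0.5059, -0.0677, 0.1498]
ee_rot: [0.004, 1.0, 0.024, 0.001]
contact_force: [-3.3, -14.2, 6.5]
width: 0.0135
gripper_force: 41.2
```

Call:
jog_arm(deltas=[0,0,0,0,0.7,0,0.05,0,0,0,0,1.5,0,0.05])

```text
clock: 12.0
position: [0.5059, -0.0676, 0.1499]
ee_rot: [0.006, 1.0, 0.024, 0.0]
contact_force: [-3.6, -18.7, 6.7]
width: 0.0137
gripper_force: 41.8
```

Call:
jog_arm(deltas=[0,0,0,0,-1.5,0,0.05,0,0,0,0,-3.5,0,0.05,0,0,0,0,-4,0,0.3,0,0,0,0,-4,0,0.45,0,0,0,0,-4,0,0.45,0,0,0,0,-4,25,0.45,0,0,0,0,-4,70,0.45,0,0,0,0,-4,120,0.5,0,0,0,0,-4,170,0.6,0,0,0,10,16,190,0.6,0,0,0,10,36,190,0.6,0,0,0,10,36,190,0.6,0,0,0,10,36,190,0.6])

```text
clock: 13.3
position: [0.5152, -0.0258, 0.3377]
ee_rot: [0.0, 1.0, 0.024, -0.001]
contact_force: [1.2, -0.4, -0.4]
width: 0.0515
gripper_force: 0.0
```

```bash
python3 - <<'E'
from h import *
s=manip.get_state();c=imaging.calibration("wrist");im=imaging.get_image("wrist");cv2.imwrite("pics/w5.png",im);np.save("w5c.npy",c["cam_to_world"])
print(s["clock"],s["position"],s["ee_rot"],s["width"],np.round(s["contact_force"],1),np.round(s["qpos"],3))
def rep(n,bs,z,k=3):
    for b in bs[:k]:
        r=cv2.minAreaRect(b);print(n,np.round(r[0],1),cv2.contourArea(b),np.round(onz(c,r[0],z,1)[:2],4))
rep("orange",blobs(im,(8,150,120),(20,255,255),50),.13)
rep("blue",blobs(im,(100,120,60),(130,255,255)),.144)
rep("red",blobs(im,(0,120,90),(8,255,255),10),.144)
# knob prediction
a=np.deg2rad(30);yaw=np.pi+.047;R=np.array([[np.cos(yaw),-np.sin(yaw),0],[np.sin(yaw),np.cos(yaw),0],[0,0,1]])
O=np.array([.5736,-.0237,0]);n=np.array([-np.sin(a),0,np.cos(a)])
for h in(0,.020,.042,.052):
    P=O+R@(np.array([-.0675,0,.0625])+h*n);print(h,np.round(P,4),proj(c,P,1))
cv2.imwrite("pics/crop5.png",cv2.resize(im[:300,60:460],(800,600),interpolation=cv2.INTER_CUBIC))
E
```

```text
13.3 [ 0.51520815 -0.02583836  0.33767147] [ 2.48808680e-04  9.99717168e-01  2.37702560e-02 -7.05051342e-04] 0.05153170549709073 [ 1.2 -0.4 -0.4] [-1.850e-01  1.460e-01  1.444e+00 -1.000e-03  1.553e+00  1.339e+00]
orange [280.  177.5] 2944.0 [ 0.5077 -0.0574]
blue [186.  159.7] 642.0 [0.5267 0.0505]
red [241.5 161. ] 358.0 [ 0.5275 -0.0121]
red [249.2  55.2] 36.5 [ 0.6447 -0.0154]
0 [ 0.641  -0.0205  0.0625] [253.84770063  68.90797954]
0.02 [ 0.651  -0.0201  0.0798] [253.85225653  59.62159054]
0.042 [ 0.662  -0.0195  0.0989] [253.85765167  48.53717371]
0.052 [ 0.667  -0.0193  0.1075] [253.86024522  43.17390324]
```

View pics/crop5.png

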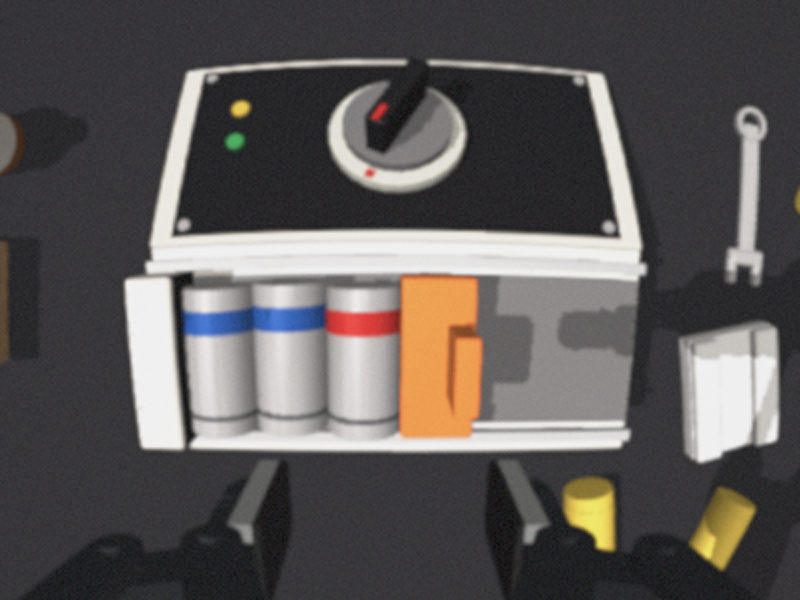

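The row sits tight with A, B, C and the chock in contact, and the red band lines up with the blue ones. The knob collar's centre is at px (259,67), about 5 mm towards dock +y as predicted, and the bar points up and to the right by about 22°. I'll flip the tool half a turn to keep joint 6 in range, then tilt.

Call:
jog_arm(deltas=[0,0,155,145,1,-20,0.7,0,0,155,145,1,-20,0.7,0,0,155,145,1,-20,0.7,0,0,155,145,1,-20,0.7,0,0,155,145,1,-20,0.7,0,0,155,145,1,-20,0.7,0,0,155,145,1,-20,0.7,0,0,155,145,1,-20,0.7,0,0,155,145,1,-20,0.7,0,0,155,145,1,-20,0.7,0,0,155,145,1,-20,0.7,0,0,155,145,1,-20,0.7,0,0,155,145,1,-20,0.7,0,0,155,145,1,-20,0.7,0,0,155,145,1,-20,0.7,0,0,155,145,1,-20,0.7,0,0,155,145,1,-20,0.7,0,0,155,145,1,-20,0.7,0,0,155,145,1,-20,0.7,0,0,155,145,1,-20,0.7])

```text
clock: 15.35
position: [0.6604, -0.0258, 0.3175]
ee_rot: [-0.001, 0.196, 0.981, -0.0]
contact_force: [0.2, -0.3, 0.3]
width: 0.0598
gripper_force: 0.0
```

Call:
jog_arm(deltas=[-0.4,8,0,20,0,-15,0.7,-0.8,16,0,40,1,-35,0.7,-1.1,24,0,55,1,-55,0.7,-1.4,30,0,65,2,-80,0.7,-1.4,30,0,65,2,-100,0.7,-1.4,30,0,65,2,-105,0.7,-1.4,30,0,65,2,-105,0.7])

```text
clock: 16.05
position: [0.7252, -0.0233, 0.2129]
ee_rot: [-0.252, 0.188, 0.947, -0.062]
contact_force: [0.7, -0.3, 0.6]
width: 0.0592
gripper_force: 0.0
```

```bash
python3 - <<'E'
from h import *
from scipy.spatial.transform import Rotation as Ro
s=manip.get_state();c=imaging.calibration("wrist");im=imaging.get_image("wrist");cv2.imwrite("pics/w6.png",im);np.save("w6c.npy",c["cam_to_world"])
print(s["clock"],s["position"],s["ee_rot"],np.round(s["qpos"],3))
print(np.round(Ro.from_quat(np.roll(s["ee_rot"],-1)).as_matrix(),3))
E
```

```text
16.05 [ 0.72517915 -0.02327044  0.21285887] [-0.25248044  0.18787492  0.94714292 -0.06226501] [-0.094  0.856  0.645 -0.084  2.161 -1.301]
[[-0.802  0.324 -0.502]
 [ 0.387  0.922 -0.023]
 [ 0.455 -0.213 -0.865]]
```

View pics/w6.png

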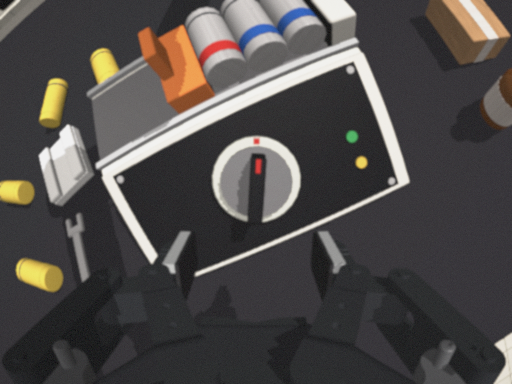

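The wrist view shows the knob square on, with the collar centred at (256,180) and the bar from (258,155) to (256,222), almost parallel to the tool's x axis. I'll compute the offset.

```bash
python3 - <<'E'
from h import *
c=imaging.calibration("wrist");c["cam_to_world"]=np.load("w6c.npy");im=cv2.imread("pics/w6.png")
n=np.array([.4995,.0235,.866]);O=np.array([.5736,-.0237,0])
P0=O+np.array([.0674,.0032-.005,.0625])
def onp(p,h):
    o,d=ray(c,p,1);return o+d*((P0+h*n-o)@n)/(d@n)
g=cv2.cvtColor(im,cv2.COLOR_BGR2GRAY)
m=((g>60)*255).astype(np.uint8);m[:,:205]=0;m[:,308:]=0;m[:130]=0;m[228:]=0
cs,_=cv2.findContours(m,cv2.RETR_EXTERNAL,cv2.CHAIN_APPROX_NONE);b=max(cs,key=cv2.contourArea)
e=cv2.fitEllipse(cv2.convexHull(b));print("collar",e)
for h in(.008,.014):
    q=np.array([onp(p[0],h) for p in cv2.convexHull(b)]);print(h,np.round(onp(e[0],h)-h*n-P0,4),"diam",np.ptp(q[:,1]))
# bar width rows
for v in range(150,226,6):
    x=np.where(g[v,225:292]<75)[0]+225;print(v,(x.min(),x.max()) if len(x) else None,end=" ")
for p in((258,154),(257,222)):
    print("\nbar",p,np.round(onp(p,.052),4),end="")
k=np.array(cv2.findNonZero(((cv2.inRange(cv2.cvtColor(im,cv2.COLOR_BGR2HSV),(0,140,90),(8,255,255))>0)*255).astype(np.uint8)[150:180,240:275])).reshape(-1,2).mean(0)+[240,150]
print("\nredmark",k)
print("grip now pred",P0+.042*n)
E
```

```text
collar ((255.926513671875, 178.7133331298828), (88.67225646972656, 90.72773742675781), 91.14726257324219)
0.008 [-0.0014 -0.0001  0.0008] diam 0.09331442026116998
0.014 [-0.0026  0.0004  0.0015] diam 0.09142152918346767
150 (np.int64(290), np.int64(291)) 156 (np.int64(252), np.int64(264)) 162 (np.int64(250), np.int64(265)) 168 (np.int64(250), np.int64(265)) 174 (np.int64(250), np.int64(264)) 180 (np.int64(249), np.int64(264)) 186 (np.int64(249), np.int64(263)) 192 (np.int64(249), np.int64(263)) 198 (np.int64(248), np.int64(263)) 204 (np.int64(248), np.int64(262)) 210 (np.int64(248), np.int64(291)) 216 (np.int64(225), np.int64(291)) 222 (np.int64(225), np.int64(291)) 
bar (258, 154) [ 0.6405 -0.0108  0.1224]
bar (257, 222) [ 0.69   -0.0354  0.0946]
redmark [257.80645161 165.68817204]
grip now pred [ 0.661979 -0.024513  0.098872]
```

Call:
jog_arm(deltas=[-1.5,-0.1,-2.6,-15,0,-26,0.6,-1.5,-0.1,-2.6,-32,0,-56,0.6,-1.5,-0.1,-2.6,-48,-1,-83,0.6,-1.5,-0.1,-2.6,-58,-1,-101,0.6,-1.5,-0.1,-2.6,-64,-1,-111,0.6,-1.5,-0.1,-2.6,-67,-1,-117,0.6,-1.5,-0.1,-2.6,-67,-1,-117,0.6], grip_force=80)

```text
clock: 16.8
position: [0.6587, -0.0242, 0.0992]
ee_rot: [-0.248, 0.212, 0.943, -0.068]
contact_force: [0.7, -0.2, 0.0]
width: 0.0512
gripper_force: 0.0
```

Call:
jog_arm(deltas=[0,0,0,0,0,0,0.4,0,0,0,0,0,0,0.2,0,0,0,0,0,0,0.1,0,0,0,0,0,0,0.05,0,0,0,0,0,0,0.05,0,0,0,0,0,0,0.05])

```text
clock: 17.4
position: [0.6595, -0.0242, 0.0975]
ee_rot: [-0.249, 0.212, 0.943, -0.069]
contact_force: [2.0, -0.3, 5.8]
width: 0.0125
gripper_force: 78.4
```

```bash
cat > m.py <<'E'
from h import *
from scipy.spatial.transform import Rotation as Ro
n=np.array([.4995,.0235,.866])
s=manip.get_state();R=Ro.from_quat(np.roll(s["ee_rot"],-1)).as_matrix()
x=R[:,0];e=np.cross([0,1,0],n);
yd=np.array([.047,-.999,0]);xd=np.cross(yd,n)
print(s["clock"],np.round(s["position"],4),"F",np.round(s["contact_force"],1),"M",np.round(s["moment"],3),"M.n",round(s["moment"]@n,3),"ang",round(np.degrees(np.arctan2(x@yd,x@xd)),2),"tilt",np.round(R[:,2]@n,4),"w",round(s["width"],4),s["qpos"].round(3))
E
python3 m.py
```

```text
17.4 [ 0.6595 -0.0242  0.0975] F [ 2.  -0.3  5.8] M [-0.084 -0.071  0.066] M.n 0.014 ang -28.07 tilt -1.0 w 0.0125 [-0.102  0.787  1.071 -0.076  1.799 -1.228]
```

Gripped. I'll turn clockwise about the panel normal, 20° first.

Call:
jog_arm(deltas=[-2,-0.1,-3.5,0,0,0,0.05,-4,-0.2,-6.9,0,0,0,0.05,-6,-0.3,-10.4,0,0,0,0.05,-8,-0.4,-13.9,0,0,0,0.05,-9.5,-0.5,-16.5,0,0,0,0.05,-9.5,-0.5,-16.5,0,0,0,0.05])

```text
clock: 18.0
position: [0.6596, -0.0239, 0.0974]
ee_rot: [-0.233, 0.365, 0.895, -0.108]
contact_force: [2.6, -0.3, 5.9]
width: 0.0125
gripper_force: 78.6
```

```bash
python3 m.py
```

```text
18.0 [ 0.6596 -0.0239  0.0974] F [ 2.6 -0.3  5.9] M [-0.009 -0.052  0.046] M.n 0.034 ang -47.14 tilt -1.0 w 0.0125 [-0.102  0.786  1.072 -0.076  1.798 -0.895]
```

Call:
jog_arm(deltas=[-1,-0.05,-1.75,0,0,0,0.05,-2,-0.1,-3.5,0,0,0,0.05,-2,-0.1,-3.5,0,0,0,0.05])

```text
clock: 18.3
position: [0.6597, -0.0239, 0.0974]
ee_rot: [-0.229, 0.397, 0.881, -0.116]
contact_force: [2.3, 1.5, 5.3]
width: 0.0125
gripper_force: 78.7
```

```bash
python3 m.py
```

```text
18.3 [ 0.6597 -0.0239  0.0974] F [2.3 1.5 5.3] M [ 0.02  -0.025  0.052] M.n 0.054 ang -51.15 tilt -1.0 w 0.0125 [-0.102  0.786  1.072 -0.075  1.797 -0.825]
```

Call:
jog_arm(deltas=[-1,-0.05,-1.75,0,0,0,0.05,-2,-0.1,-3.5,0,0,0,0.05,-2,-0.1,-3.5,0,0,0,0.05])

```text
clock: 18.6
position: [0.6597, -0.0238, 0.0974]
ee_rot: [-0.225, 0.427, 0.867, -0.124]
contact_force: [3.0, 0.4, 5.2]
width: 0.0123
gripper_force: 78.7
```

```bash
python3 m.py
```

```text
18.6 [ 0.6597 -0.0238  0.0974] F [3.  0.4 5.2] M [ 0.056 -0.113  0.042] M.n 0.062 ang -55.18 tilt -1.0 w 0.0123 [-0.102  0.786  1.072 -0.075  1.797 -0.754]
```

Call:
jog_arm(deltas=[-1,-0.05,-1.75,0,0,0,0.05,-2,-0.1,-3.5,0,0,0,0.05,-2,-0.1,-3.5,0,0,0,0.05])

```text
clock: 18.9
position: [0.6598, -0.0238, 0.0974]
ee_rot: [-0.22, 0.458, 0.851, -0.132]
contact_force: [2.2, 0.9, 5.3]
width: 0.0123
gripper_force: 78.7
```

```bash
python3 m.py
```

```text
18.9 [ 0.6598 -0.0238  0.0974] F [2.2 0.9 5.3] M [-0.014 -0.081  0.035] M.n 0.021 ang -59.21 tilt -1.0 w 0.0123 [-0.102  0.786  1.072 -0.075  1.797 -0.684]
```

Call:
jog_arm(deltas=[-1,-0.05,-1.75,0,0,0,0.05,-2,-0.1,-3.5,0,0,0,0.05,-2,-0.1,-3.5,0,0,0,0.05])

```text
clock: 19.2
position: [0.6598, -0.0237, 0.0973]
ee_rot: [-0.215, 0.487, 0.835, -0.139]
contact_force: [3.2, 0.2, 5.8]
width: 0.0124
gripper_force: 78.7
```

```bash
python3 m.py
```

```text
19.2 [ 0.6598 -0.0237  0.0973] F [3.2 0.2 5.8] M [ 0.096 -0.175  0.06 ] M.n 0.095 ang -63.23 tilt -1.0 w 0.0124 [-0.102  0.786  1.072 -0.075  1.797 -0.614]
```

```bash
echo 'print("eff",s["effort"].round(3))' >> m.py; python3 m.py
```

```text
19.2 [ 0.6598 -0.0237  0.0973] F [3.2 0.2 5.8] M [ 0.096 -0.175  0.06 ] M.n 0.095 ang -63.23 tilt -1.0 w 0.0124 [-0.102  0.786  1.072 -0.075  1.797 -0.614]
eff [ -0.776 -61.972 -18.643  -0.543   2.615   0.175]
```

Call:
jog_arm(deltas=[-0.75,0,-1.3,0,0,0,0.05,-1.5,-0.1,-2.6,0,0,0,0.05,-1.5,-0.1,-2.6,0,0,0,0.05])

```text
clock: 19.5
position: [0.6599, -0.0237, 0.0973]
ee_rot: [-0.211, 0.509, 0.822, -0.145]
contact_force: [3.3, 0.8, 4.7]
width: 0.0128
gripper_force: 78.7
```

```bash
python3 m.py
```

```text
19.5 [ 0.6599 -0.0237  0.0973] F [3.3 0.8 4.7] M [ 0.07  -0.129  0.028] M.n 0.056 ang -66.21 tilt -1.0 w 0.0128 [-0.102  0.786  1.073 -0.075  1.796 -0.562]
eff [ -0.872 -61.857 -18.472  -0.578   2.655   0.224]
```

Call:
jog_arm(deltas=[-0.75,0,-1.3,0,0,0,0.05,-1.5,-0.1,-2.6,0,0,0,0.05,-1.5,-0.1,-2.6,0,0,0,0.05])

```text
clock: 19.8
position: [0.6599, -0.0237, 0.0972]
ee_rot: [-0.207, 0.53, 0.808, -0.15]
contact_force: [4.0, 1.0, 5.4]
width: 0.0125
gripper_force: 78.7
```

```bash
python3 m.py
```

```text
19.8 [ 0.6599 -0.0237  0.0972] F [4.  1.  5.4] M [ 0.104 -0.082  0.125] M.n 0.158 ang -69.2 tilt -1.0 w 0.0125 [-0.102  0.785  1.074 -0.075  1.795 -0.509]
eff [ -0.927 -61.937 -18.452  -0.595   2.685   0.291]
```

Call:
jog_arm(deltas=[-0.75,0,-1.3,0,0,0,0.05,-1.5,-0.1,-2.6,0,0,0,0.05,-1.5,-0.1,-2.6,0,0,0,0.05])

```text
clock: 20.1
position: [0.6599, -0.0237, 0.0973]
ee_rot: [-0.203, 0.551, 0.794, -0.155]
contact_force: [3.6, 0.9, 5.1]
width: 0.0127
gripper_force: 78.7
```

```bash
python3 m.py
```

```text
20.1 [ 0.6599 -0.0237  0.0973] F [3.6 0.9 5.1] M [ 0.142 -0.096  0.186] M.n 0.23 ang -72.2 tilt -1.0 w 0.0127 [-0.102  0.785  1.074 -0.075  1.794 -0.457]
eff [ -0.954 -61.986 -18.421  -0.617   2.711   0.292]
```

The torque is near its peak, so the click should come within about 8°. I'll continue one step at a time.

Call:
jog_arm(deltas=[-0.75,0,-1.3,0,0,0,0.05,-1.5,-0.1,-2.6,0,0,0,0.05,-1.5,-0.1,-2.6,0,0,0,0.05])

```text
clock: 20.4
position: [0.66, -0.0237, 0.0972]
ee_rot: [-0.199, 0.572, 0.78, -0.16]
contact_force: [3.9, 1.7, 4.9]
width: 0.0126
gripper_force: 78.7
```

```bash
python3 m.py
```

```text
20.4 [ 0.66   -0.0237  0.0972] F [3.9 1.7 4.9] M [ 0.084 -0.124  0.074] M.n 0.103 ang -75.22 tilt -1.0 w 0.0126 [-0.102  0.785  1.074 -0.075  1.793 -0.404]
eff [ -0.956 -62.035 -18.392  -0.645   2.739   0.211]
```

Call:
jog_arm(deltas=[-0.75,0,-1.3,0,0,0,0.05,-1.5,-0.1,-2.6,0,0,0,0.05,-1.5,-0.1,-2.6,0,0,0,0.05])

```text
clock: 20.7
position: [0.66, -0.0236, 0.0972]
ee_rot: [-0.194, 0.592, 0.764, -0.165]
contact_force: [3.3, 1.0, 4.3]
width: 0.0129
gripper_force: 78.7
```

```bash
python3 m.py
```

```text
20.7 [ 0.66   -0.0236  0.0972] F [3.3 1.  4.3] M [ 0.04  -0.142 -0.052] M.n -0.028 ang -78.23 tilt -1.0 w 0.0129 [-0.102  0.785  1.075 -0.075  1.793 -0.352]
eff [ -1.012 -61.828 -18.151  -0.713   2.792   0.088]
```

Call:
jog_arm(deltas=[-1,0,-1.75,0,0,0,0.05,-2,-0.1,-3.5,0,0,0,0.05,-2,-0.1,-3.5,0,0,0,0.05])

```text
clock: 21.0
position: [0.6601, -0.0236, 0.0971]
ee_rot: [-0.188, 0.619, 0.743, -0.172]
contact_force: [4.6, 1.4, 5.9]
width: 0.0124
gripper_force: 78.8
```

```bash
python3 m.py
```

```text
21.0 [ 0.6601 -0.0236  0.0971] F [4.6 1.4 5.9] M [ 0.163 -0.131 -0.025] M.n 0.056 ang -82.27 tilt -1.0 w 0.0124 [-0.102  0.785  1.075 -0.075  1.792 -0.281]
eff [ -1.061 -61.958 -18.112  -0.762   2.854   0.126]
```

Torque peaked at about 0.23 N m, dropped to zero, and is now at light collar-friction level: one click. I'll let go and retreat.

Call:
jog_arm(deltas=[0,0,0,0,0,0,0.2,0,0,0,0,0,0,0.4,0,0,0,0,0,0,0.6,0,0,0,0,0,0,0.6,0,0,0,10,0,17,0.6,0,0,0,30,1,52,0.6,0,0,0,50,2,87,0.6,0,0,0,65,3,115,0.6,0,0,0,65,3,115,0.6,0,0,0,65,3,115,0.6])

```text
clock: 22.0
position: [0.7239, -0.0211, 0.2112]
ee_rot: [-0.189, 0.619, 0.743, -0.173]
contact_force: [-1.0, 1.0, -0.6]
width: 0.0512
gripper_force: 0.0
```

```bash
python3 m.py; python3 - <<'E'
from h import *
n=np.array([.4995,.0235,.866]);P0=np.array([.6395,-.025,.0635]);yd=np.array([.047,-.999,0]);xd=np.cross(yd,n)
for nm in("w6","w7"):
    c=imaging.calibration("wrist")
    if nm=="w7": im=imaging.get_image("wrist");cv2.imwrite("pics/w7.png",im)
    else: im=cv2.imread("pics/w6.png");c["cam_to_world"]=np.load("w6c.npy")
    for b in blobs(im,(0,120,90),(8,255,255),4):
        m=cv2.moments(b);p=(m["m10"]/m["m00"],m["m01"]/m["m00"])
        for h in(.012,.052):
            o,d=ray(c,p,1);q=o+d*((P0+h*n-o)@n)/(d@n)-P0-h*n
            if np.hypot(q@xd,q@yd)<.05: print(nm,np.round(p,1),m["m00"],"h",h,"r",round(np.hypot(q@xd,q@yd),4),"ang",round(np.degrees(np.arctan2(q@yd,q@xd)),1))
im=cv2.imread("pics/w7.png");c=imaging.calibration("wrist")
for nm,lo,hi,z in(("orange",(8,150,120),(20,255,255),.13),("blue",(100,120,60),(130,255,255),.144),("red",(0,120,90),(8,255,255),.144)):
    for b in blobs(im,lo,hi,60)[:3]: r=cv2.minAreaRect(b);print(nm,cv2.contourArea(b),np.round(onz(c,r[0],z,1)[:2],4))
E
```

```text
22.0 [ 0.7239 -0.0211  0.2112] F [-1.   1.  -0.6] M [ 0.077 -0.221  0.026] M.n 0.056 ang -82.27 tilt -1.0 w 0.0512 [-0.092  0.848  0.663 -0.082  2.143 -0.3  ]
eff [ 8.9000e-02 -7.2518e+01 -2.4819e+01 -3.9100e-01  2.8190e+00 -2.0000e-03]
w6 [257.8 165.6] 76.0 h 0.012 r 0.014 ang -30.5
w6 [257.8 165.6] 76.0 h 0.052 r 0.0213 ang -27.2
w6 [256.1 140.9] 14.5 h 0.012 r 0.0387 ang -24.5
w6 [256.1 140.9] 14.5 h 0.052 r 0.0426 ang -24.2
w7 [255.2 165.5] 82.5 h 0.012 r 0.0144 ang -88.3
w7 [255.2 165.5] 82.5 h 0.052 r 0.0218 ang -85.1
w7 [233.9 146.5] 12.5 h 0.012 r 0.0386 ang -52.1
w7 [233.9 146.5] 12.5 h 0.052 r 0.0417 ang -58.4
orange 2871.5 [ 0.5106 -0.0607]
blue 410.0 [0.5351 0.055 ]
red 217.0 [ 0.5346 -0.0074]
red 82.5 [0.6802 0.006 ]
```

The bar turned 57.9° and the collar mark turned 27.6°. The slip is therefore about 0.53 rad, which is exactly one click. I'll hand in.

```bash
python3 -c "
from rig import manip; print(manip.sign_off())"
```

```text
the job is handed in; nothing more can be done
None
```

The job is handed in: the red-banded vessel is in the trough, the chock is closed against the row of three, the knob is locked with one click (about 0.53 rad of slip measured), and the arm is clear at 22 s on the robot's clock.

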